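# Gauge the wall of a cast test strip

### The job

Take the middle one of the three clay test strips standing on the ware board and find its thickness in the wooden slot gauge: starting at the narrowest slot, try it upright in one slot after the other, pressing only lightly because dry clay chips, until the first slot accepts it. Leave it standing in that slot, fully home on the bottom, and leave the other strips, the cup and the rib where they are.

Things in the scene. Friction and masses are not known exactly. Their poses are not given: they have to be found in the camera images.
- ware_board: flat wooden board, 130x280x12 mm, fixed on the table; origin: centre of its underside; y along the 280 mm, z up. The three strips stand in a row along y: the middle one within 5 mm of the board's centre, the others about 80 mm to either side; their lengths lie roughly along the board's x (up to 0.12 rad off)
- strip_a: dry cast clay test strip, plain grey-beige plate standing upright on edge, 55 mm long, 55 mm tall, 35 to 130 g; its thickness differs from the other two's, is between 9 and 18 mm and not told; the three stand in any order. Scored marks on both faces. Origin: centre of its underside; x along the length, y through the thickness, z up. Can be held from above by its two ends, 55 mm apart
- strip_b: dry cast clay test strip, plain grey-beige plate standing upright on edge, 55 mm long, 55 mm tall, 35 to 130 g; its thickness differs from the other two's, is between 9 and 18 mm and not told; the three stand in any order. Scored marks on both faces. Origin: centre of its underside; x along the length, y through the thickness, z up. Can be held from above by its two ends, 55 mm apart
- strip_c: dry cast clay test strip, plain grey-beige plate standing upright on edge, 55 mm long, 55 mm tall, 35 to 130 g; its thickness differs from the other two's, is between 9 and 18 mm and not told; the three stand in any order. Scored marks on both faces. Origin: centre of its underside; x along the length, y through the thickness, z up. Can be held from above by its two ends, 55 mm apart
- gauge: sprung wooden comb of the slot gauge (screwed to the table): 177 (y, with low ears) x 36 (x) mm, 36 mm high, resting 12 mm above the table; pressed, it sinks straight down, 4 N per mm, up to a stop at 5 mm. Four slots along x, open-ended, 22 mm deep, walls 16 mm, 1.5 mm 45-degree lead-ins; widths towards +y: 8, 11.5, 15, 18.5 mm. A strip has 1.5 mm play in its slot, 2 mm too thick for the one before. Origin: underside centre
- slot1 (a point): centre of the mouth of the gauge's first, narrowest (8 mm) slot, level with the gauge's top (48 mm above the table), -46.5 mm along the gauge's y from its origin; axes as the gauge; no strip enters it
- slot2 (a point): centre of the mouth of the gauge's second (11.5 mm) slot, level with the gauge's top (48 mm above the table), -20.75 mm along the gauge's y from its origin; axes as the gauge
- slot3 (a point): centre of the mouth of the gauge's third (15 mm) slot, level with the gauge's top (48 mm above the table), 8.5 mm along the gauge's y from its origin; axes as the gauge
- slot4 (a point): centre of the mouth of the gauge's fourth, widest (18.5 mm) slot, level with the gauge's top (48 mm above the table), 41.25 mm along the gauge's y from its origin; axes as the gauge
- cup: bystander: cast clay cup, 66 mm wide, 65 mm tall, standing loose on the table; origin at the centre of its underside
- rib: bystander: flat wooden throwing rib, 51x98x8 mm, lying loose on the table beyond the gauge; origin at the centre of its underside
Things that resemble listed ones, but are neither listed nor needed, are in the scene too. Leave any green look-alike of the strip_c alone.

How it is judged:
By the outcome, as a careful person would: the job done as asked, in the order asked, and still so for the second after the job is handed in, with the robot touching nothing.
It also fails if it takes over 72 s, if anything falls off the work surface, if the arm or the gripper's body presses on something with over 40 N, if the wrist force passes 120 N, or if a joint passes its speed limit or range.

### The arm

A 7-joint arm with a two-finger parallel gripper is mounted at the origin on a cart in front of the work surface, level with it; the furniture and walls round the work are solid. World frame = base frame: x ahead of the robot, y to its left, z up, the work surface at z = 0. Lengths are in m, angles in rad, forces in N, time in s.
With the tool pointing down it reaches from about 0.4 to 0.85 m from the base axis. Payload 4.5 kg.
Tool frame: the origin (TCP) lies midway between the tips of the shut fingers; the grasp point (between the pads) lies 19 mm behind it; z points along the fingers, y is the direction in which the jaws open and shut (so a half turn about z gives the same grasp; the last joint's range is limited). The gripper opens to 88 mm and grips with 3 to 60 N. Pads are 18 mm wide; open, the fingers measure 123 mm over their backs; the gripper's body (75 mm by 187 mm) begins 45 mm behind the grasp point.
Start: joints at [1.219, 0.689, -0.195, 1.565, 0.157, 0.902, -0.215], TCP at [0.235, -0.579, 0.239] pointing down, gripper open.
Joint ranges: [-3.01, 3.01], [-0.46, 2.08], [-1.47, 1.51], [0.13, 2.56], [-1, 4.14], [0.04, 2.09], [-2.66, 2.66]. Speed limits (rad/s): [2.57, 2.57, 3.14, 3.14, 3.14, 3.14, 3.14].

### API

Orientations are given as a unit quaternion [x, y, z, w].
In Python, from plant import r gives the robot as it stands. The module is installed in compiled form; this text tells all that it offers.
- The arm moves only by the tool carry_out, never from a script. Its argument "commands" is a list of rows, each a list of 6 numbers: the shift along the tool's x, y, z in m, then the turn, a rotation vector about the tool's x, y, z in degrees. In form: [[dx, dy, dz, wx, wy, wz], ...]. A call has 1 to 12 rows; each row is the pose to reach, as a shift and turn from the pose commanded when the call began, along the tool's axes at that moment; what a row does not reach only later rows make up. A row lasts 1/10 s, in which the tool goes at most 50 mm and 8.59 degrees, less where a joint would pass 70% of its speed; a pose out of reach is approached as far as the arm can. A call with a gripper value outside its range is refused whole. "fingers" is the closure in counts, from 0 (fully open) to 255 (shut), set as the call begins (left out, the last holds). The fingers move at their own pace and stop on an object; "grip_force" is the grip in N (left out, the last holds). Time passes only in rows, so rows that repeat a pose let the fingers close. It gives the time, the measured TCP pose, the force and the opening at its end, in the units of the state.
- r.get_state(): the state, without advancing time (a new reading comes with each control period).
- r.snapshot(name): name is "scene" or "top"; returns a dict with "img" (420x560x3 uint8, blue, green, red), "intrinsics" (3x3 intrinsics, pixels), "extrinsics" (4x4, takes a point from camera to world coordinates). Camera axes: x right, y down, z forward; pixel columns grow to the right and rows downward; lengths in m; the calibration is good to about 2 mm. A picture is of the moment at which its call begins. There is no depth.
- r.finish_job(): hands the job in, once; it reports no verdict.
Trained networks look in a picture, given as the dict that the camera call returned (one of the last four; its "shot" number tells which), for a name from the list of things; names that differ only in an ending like _2 or _b are one class to them, and where a whole thing is asked for, a point or a joint stands for the part that bears it (a point fixed in the world has none). Each returns a list of dicts, best first, with "p" (0 to 1); they miss things now and then, are a little off and sometimes report something else, mostly with a low value. They report only what shows in the picture. A call takes as long as a camera call. They do not tell look-alikes from the thing itself.
- r.spot_in(picture, label): "xyz" ([x, y, z] in m, in world coordinates, good to about 4 mm: the middle of the surface that is visible of it).
- r.spot_point(picture, label): "xyz" ([x, y, z] in m, in world coordinates, good to about 4 mm: a listed point, or the origin of a listed thing).
The state is a dict: "clock": time; "q": joint angles; "qd": joint speeds; "joint_torque": joint torques, N m; "tool_pos": TCP position; "eef_rot": TCP orientation; "contact_force": force on the tool from outside, world axes, zero at the start; "moment": the same for the moment, N m; "opening": opening from 0.0 (shut) to 1.0 (fully open).
Only numpy, scipy, OpenCV 4.12 (cv2) and the standard library are available. Lean on these libraries where they do the work, as an engineer would, in place of code of your own. Each camera call takes 0.05 s, during which the arm holds its last target.

## Working session

There is one attempt and no reset: what is moved stays moved. The work goes in short steps, Python scripts to look and compute and a tool call to move; the robot and the scene stay as the last step left them, time stands still between calls to the robot, and variables do not carry over. Pictures are saved under pics/ and viewed, and the job is handed in when it is done.

Besides the shell and the picture viewer there is one more tool, called after "Call:" by a JSON object that holds its "name" and its "arguments", one argument or row to a line. carry_out: Moves the arm, as the interface text tells. Its arguments: {"type":"object","properties":{"commands":{"type":"array","items":{"type":"array","items":{"type":"number"}}},"fingers":{"type":"number"},"grip_force":{"type":"number"}},"required":["commands"]}

```bash
mkdir -p pics; cat > h.py <<'E'
import numpy as np,cv2
from plant import r
from scipy.spatial.transform import Rotation as R
def proj(s,P):
    E=np.array(s["extrinsics"]);K=np.array(s["intrinsics"]);P=np.atleast_2d(P)
    c=(P-E[:3,3])@E[:3,:3];u=c@K.T;return u[:,:2]/u[:,2:]
def unproj(s,uv,z):
    E=np.array(s["extrinsics"]);K=np.array(s["intrinsics"]);uv=np.atleast_2d(np.array(uv,float))
    d=np.c_[uv,np.ones(len(uv))]@np.linalg.inv(K).T@E[:3,:3].T
    return E[:3,3]+d*((z-E[2,3])/d[:,2])[:,None]
def totool(target,yaw=None):
    st=r.get_state();Q=R.from_quat(st["eef_rot"])
    return Q.inv().apply(np.array(target)-st["tool_pos"])
E
python3 - <<'E'
from h import *
np.set_printoptions(precision=4,suppress=True)
for n in("top","scene"):
    s=r.snapshot(n);cv2.imwrite(f"pics/{n}0.png",s["img"])
    print(n,np.array(s["extrinsics"])[:3,3],np.array(s["intrinsics"])[0,0])
    for l in("strip_a","gauge","slot1","slot2","slot3","slot4","cup","rib","ware_board"):
        for f in("spot_in","spot_point"):
            try:print(l,f,[(np.round(d["xyz"],4).tolist(),round(d["p"],2)) for d in getattr(r,f)(s,l)])
            except Exception as e:print(l,f,e)
print(r.get_state())
E
```

```text
top [ 0.3801 -0.0449  1.0153] 387.68449862037465
strip_a spot_in [([0.5398, 0.2094, 0.0669], 0.77), ([0.3802, 0.1463, 0.0576], 0.76), ([0.4025, 0.29, 0.0546], 0.7), ([0.5375, 0.2864, 0.0562], 0.67), ([0.547, 0.1256, 0.0652], 0.56), ([0.7065, 0.0339, 0.0371], 0.36)]
strip_a spot_point [([0.5481, 0.1315, 0.0115], 0.74), ([0.4064, 0.2928, -0.0011], 0.62), ([0.5421, 0.2138, 0.0099], 0.61), ([0.3837, 0.1519, -0.0008], 0.6), ([0.5388, 0.2936, 0.0102], 0.5), ([0.4858, -0.1716, 0.0486], 0.44)]
gauge spot_in [([0.4786, -0.1801, 0.0325], 0.94), ([0.5442, 0.129, 0.0675], 0.23)]
gauge spot_point [([0.4813, -0.1809, 0.0124], 0.66)]
slot1 spot_in [([0.4781, -0.185, 0.0289], 0.74)]
slot1 spot_point [([0.4882, -0.176, 0.0492], 0.89), ([0.4683, -0.2284, 0.0457], 0.71), ([0.4758, -0.2023, 0.0472], 0.6)]
slot2 spot_in [([0.4781, -0.185, 0.0289], 0.74)]
slot2 spot_point [([0.4882, -0.176, 0.0492], 0.89), ([0.4683, -0.2284, 0.0457], 0.71), ([0.4758, -0.2023, 0.0472], 0.6)]
slot3 spot_in [([0.4781, -0.185, 0.0289], 0.74)]
slot3 spot_point [([0.4882, -0.176, 0.0492], 0.89), ([0.4683, -0.2284, 0.0457], 0.71
[... 2177 characters left out ...]
3)]
rib spot_point [([0.4465, -0.4063, 0.0005], 0.55)]
ware_board spot_in [([0.5135, 0.2642, 0.0128], 0.77), ([0.4793, -0.1601, 0.032], 0.47)]
ware_board spot_point [([0.5422, 0.2182, 0.0027], 0.66)]
{'clock': 1.9, 'q': array([ 1.2188,  0.6891, -0.1946,  1.5653,  0.1573,  0.9025, -0.2151]), 'qd': array([-0.0001, -0.0016,  0.0006, -0.    , -0.0018, -0.0023, -0.0003]), 'joint_torque': array([  0.0002, -52.7485,  -1.2671, -15.3742,  -0.0519,  -0.0007,
         0.    ]), 'tool_pos': array([ 0.2352, -0.5791,  0.2387]), 'eef_rot': array([0.9815, 0.1917, 0.    , 0.    ]), 'contact_force': array([ 1.0286,  0.505 , -0.3822]), 'moment': array([ 0.0169, -0.0053, -0.0236]), 'opening': 1.003697735514657}
```

View pics/top0.png

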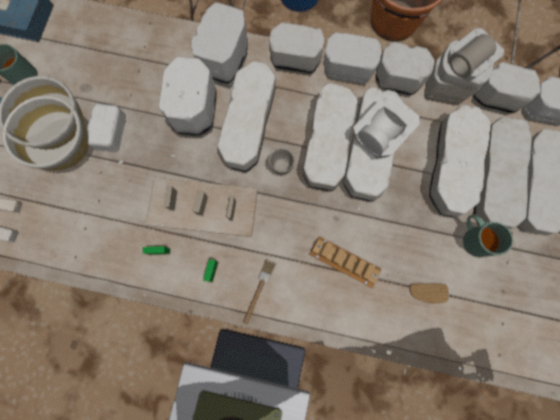

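View pics/scene0.png

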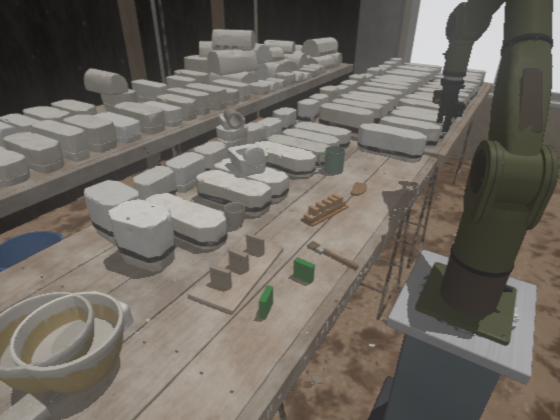

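```bash
python3 - <<'E'
from h import *
s=r.snapshot("top");im=s["img"]
print(s["extrinsics"],proj(s,[[0,0,0],[.235,-.579,.239],[.54,.214,.067],[.48,-.18,.048]]))
a=cv2.resize(im[175:240,140:265],None,fx=6,fy=6,interpolation=cv2.INTER_CUBIC)
b=cv2.resize(im[225:300,295:395],None,fx=6,fy=6,interpolation=cv2.INTER_CUBIC)
cv2.imwrite("pics/a.png",a);cv2.imwrite("pics/b.png",b)
s=r.snapshot("scene");im=s["img"]
a=cv2.resize(im[225:310,190:290],None,fx=6,fy=6,interpolation=cv2.INTER_CUBIC)
b=cv2.resize(im[180:230,290:360],None,fx=8,fy=8,interpolation=cv2.INTER_CUBIC)
cv2.imwrite("pics/c.png",a);cv2.imwrite("pics/d.png",b)
print(proj(s,[.235,-.579,.239]))
E
```

```text
[[ 0.21957871 -0.95512203  0.1988142   0.38014769]
 [-0.97557967 -0.21610199  0.03929676 -0.0448605 ]
 [ 0.00543095 -0.20258783 -0.97924904  1.01534478]
 [ 0.          0.          0.          1.        ]] [[230.58049826 443.6341179 ]
 [551.18024227 432.63706742]
 [197.58701693 201.56487233]
 [346.35501448 260.47495801]]
[[441.6273586 126.9404523]]
```

View pics/a.png

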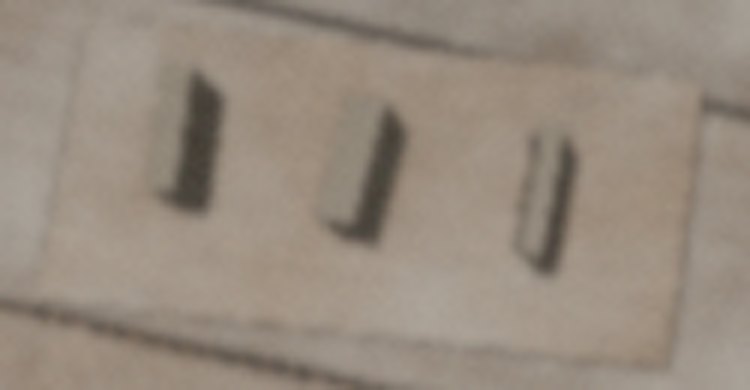

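View pics/b.png

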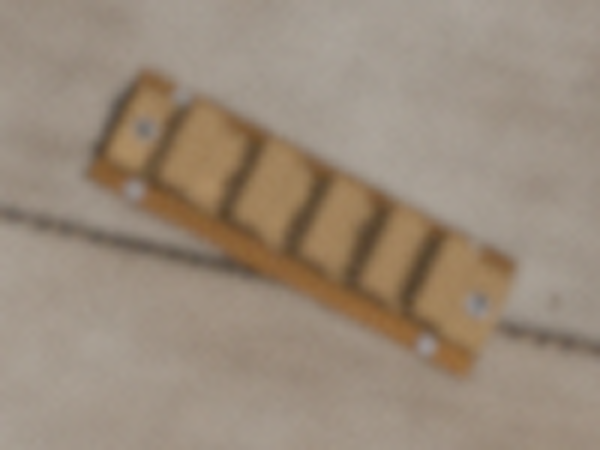

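View pics/c.png

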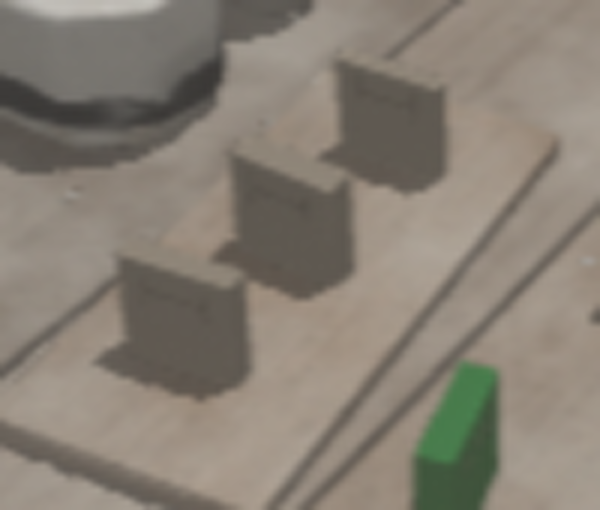

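View pics/d.png

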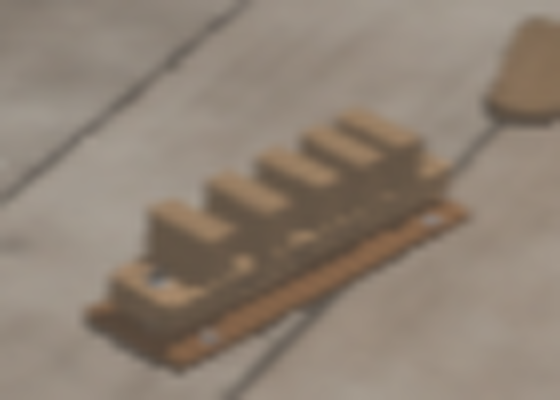

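```bash
cat > fit.py <<'E'
from h import *
from scipy.optimize import least_squares
np.set_printoptions(precision=4,suppress=True)
off=np.array([[0,-.0465],[0,-.02075],[0,.0085],[0,.04125]])
obs={"top":[],"scene":[]};st=[]
for k in range(5):
  for n in obs:
    s=r.snapshot(n)
    obs[n]+=[d["xyz"] for d in r.spot_point(s,"slot1") if d["p"]>.4]
    st+=[(n,*d["xyz"]) for d in r.spot_point(s,"strip_a") if np.linalg.norm(np.array(d["xyz"])[:2]-[.541,.214])<.025]
def fit(o):
    o=np.array(o)[:,:2];p=np.array([.482,-.18,-.26])
    def pts(p):
        c,s=np.cos(p[2]),np.sin(p[2]);return p[:2]+off@np.array([[c,s],[-s,c]])
    for _ in range(10):
        i=np.argmin(np.linalg.norm(o[:,None]-pts(p)[None],axis=2),1)
        p=least_squares(lambda q:(pts(q)[i]-o).ravel(),p,loss="soft_l1",f_scale=.004).x
    print(len(o),p,[o[i==k].mean(0) for k in range(4) if (i==k).any()])
fit(obs["top"]);fit(obs["scene"]);fit(obs["top"]+obs["scene"])
for n in obs:
  a=np.array([x[1:] for x in st if x[0]==n]);print(n,a)
E
python3 fit.py
```

```text
20 [ 0.4825 -0.182  -0.2634] [array([ 0.469 , -0.2297]), array([ 0.477 , -0.2021]), array([ 0.4873, -0.1741]), array([ 0.4924, -0.1388])]
20 [ 0.4814 -0.1823 -0.283 ] [array([ 0.4679, -0.2297]), array([ 0.4755, -0.2018]), array([ 0.4837, -0.1731]), array([ 0.4934, -0.1414])]
40 [ 0.4819 -0.1822 -0.2726] [array([ 0.4684, -0.2297]), array([ 0.4763, -0.202 ]), array([ 0.4855, -0.1736]), array([ 0.4929, -0.1401])]
top [[0.5426 0.2147 0.0114]
 [0.5409 0.217  0.0129]
 [0.5437 0.216  0.0132]
 [0.5449 0.2147 0.0106]
 [0.5408 0.215  0.0136]]
scene [[0.5455 0.2135 0.0128]
 [0.5425 0.2137 0.0111]
 [0.5423 0.2126 0.0094]
 [0.5447 0.2169 0.0106]
 [0.5423 0.2143 0.0127]]
```

```bash
cat > ov.py <<'E'
from h import *
import sys
def box(x,y,yaw,z0,z1,lx,y0,y1):
    c,s=np.cos(yaw),np.sin(yaw);P=[]
    for z in(z0,z1):
        for a,b in((-lx/2,y0),(lx/2,y0),(lx/2,y1),(-lx/2,y1)):
            P.append([x+c*a-s*b,y+s*a+c*b,z])
    return np.array(P)
def draw(s,f,o,P,col):
    q=(proj(s,P)-o+.5)*f-.5
    for a,b in((0,1),(1,2),(2,3),(3,0),(4,5),(5,6),(6,7),(7,4),(0,4),(1,5),(2,6),(3,7)):
        cv2.line(img,tuple(int(round(v)) for v in q[a]),tuple(int(round(v)) for v in q[b]),col,1,cv2.LINE_AA)
G=(.4819,-.1822,-.2726);S=(.543,.215,float(sys.argv[1]));T=float(sys.argv[2])
outs=[]
for n,(so,go) in {"top":((185,180,45,45),(300,225,90,75)),"scene":((215,235,45,50),(295,180,70,60))}.items():
    s=r.snapshot(n)
    row=[]
    for (u,v,w,h),f,kind in((so,9,0),(go,5 if n=="top" else 6,1)):
        img=cv2.resize(s["img"][v:v+h,u:u+w],None,fx=f,fy=f,interpolation=cv2.INTER_CUBIC)
        if kind==0: draw(s,f,np.array([u,v]),box(*S,.012,.067,.055,-T/2,T/2),(0,0,255))
        else:
            y=-.0665
            for wd in(.008,.0115,.015,.0185,0):
                draw(s,f,np.array([u,v]),box(*G,.026,.048,.036,y,y+.016),(0,0,255));y+=.016+wd
        cv2.imwrite(f"pics/ov_{n}_{kind}_{sys.argv[3]}.png",img);row.append(img)
    h=max(i.shape[0] for i in row);outs.append(np.hstack([cv2.copyMakeBorder(i,0,h-i.shape[0],0,0,0) for i in row]))
W=max(o.shape[1] for o in outs)
o=np.vstack([cv2.copyMakeBorder(i,0,0,0,W-i.shape[1],0) for i in outs])
o=cv2.resize(o,None,fx=min(1,800/W),fy=min(1,800/W));print(o.shape)
cv2.imwrite(f"pics/ov_{sys.argv[3]}.png",cv2.resize(o,(int(o.shape[1]*min(1,600/o.shape[0])),min(600,o.shape[0]))))
E
python3 ov.py -.06 .013 1
python3 - <<'E'
from h import *
s=r.snapshot("top")
# board edges & strip top lines in crop a coords
f=lambda x,y:((x+.5)/6-.5+140,(y+.5)/6-.5+175)
for a,b,z in(((350,90),(320,215),.067),((388,100),(352,228),.067),((85,25),(45,290),.012),((700,90),(668,365),.012),((85,20),(700,85),.012)):
    p=unproj(s,[f(*a),f(*b)],z);d=p[0]-p[1];print(p[:,:2],np.arctan2(d[1],d[0]),np.linalg.norm(d))
E
```

```text
(800, 800, 3)
[[0.57005017 0.22138471]
 [0.51561504 0.2193496 ]] 0.03736857589429094 0.05447316144212966
[[0.56939069 0.20470711]
 [0.51323331 0.20494948]] -0.0043158882996450635 0.05615791078155575
[[0.58385221 0.36003986]
 [0.46484875 0.34259441]] 0.14555932451272657 0.12027538712843171
[[0.61540897 0.08522054]
 [0.49269354 0.06983499]] 0.12472503859768137 0.12367615176014092
[[0.58607805 0.36070533]
 [0.61763928 0.08575968]] 1.6850868718041405 0.2767511965745852
```

View pics/ov_1.png

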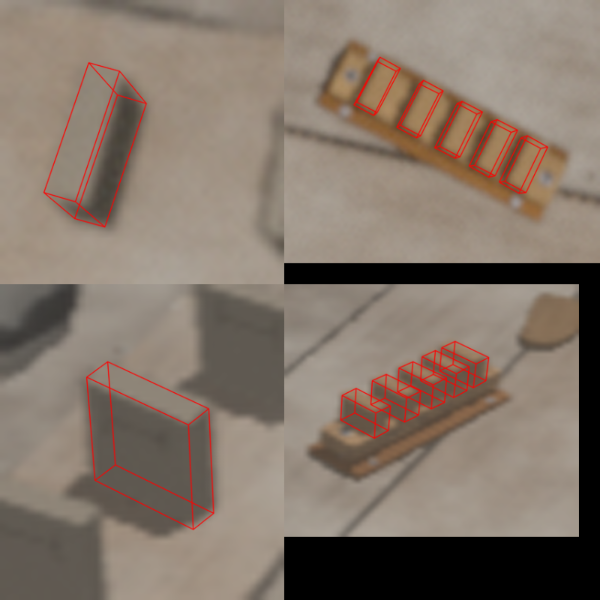

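```bash
python3 ov.py 0.02 .013 2
```

```text
(800, 800, 3)
```

View pics/ov_top_0_2.png

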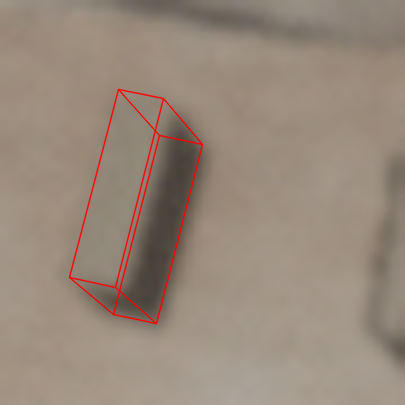

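View pics/ov_scene_0_2.png

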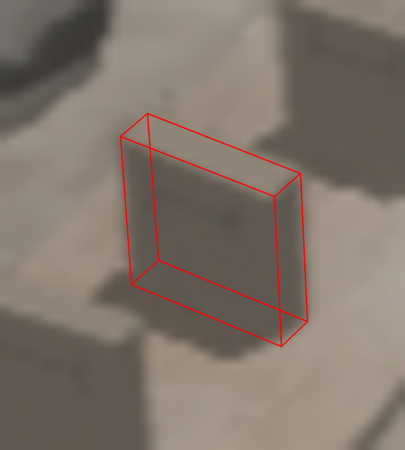

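View pics/ov_top_1_2.png

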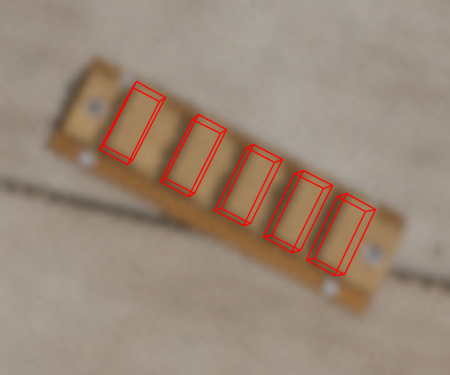

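View pics/ov_scene_1_2.png

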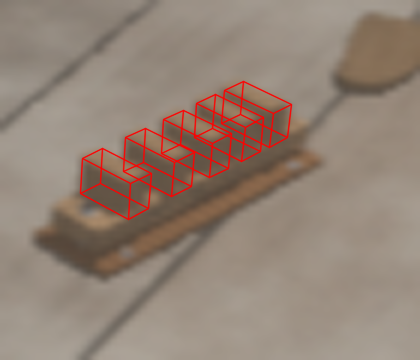

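```bash
cat > ef.py <<'E'
from h import *
from scipy.optimize import minimize, differential_evolution
from scipy.ndimage import map_coordinates
np.set_printoptions(precision=4,suppress=True)
def grab(n,k=8):
    ss=[r.snapshot(n) for _ in range(k)]
    im=np.mean([s["img"].astype(float) for s in ss],0);return ss[0],im
V={}
for n in("top","scene"):
    s,im=grab(n,3)
    g=0
    for c in range(3):
        ch=cv2.GaussianBlur(im[:,:,c],(0,0),.6)
        gx=cv2.Sobel(ch,cv2.CV_64F,1,0)/8;gy=cv2.Sobel(ch,cv2.CV_64F,0,1)/8
        g=g+gx**2+gy**2
    V[n]=(s,np.sqrt(g),im)
import pickle;pickle.dump(V,open("V.pkl","wb"))
E
python3 ef.py; cat > ef2.py <<'E'
import pickle,numpy as np
from h import proj
from scipy.optimize import differential_evolution
from scipy.ndimage import map_coordinates
np.set_printoptions(precision=4,suppress=True)
V=pickle.load(open("V.pkl","rb"))
def seg(a,b,n=15):
    t=np.linspace(.06,.94,n)[:,None];return a+(b-a)*t
def rect(x0,x1,y0,y1,z):return [np.array(p) for p in((x0,y0,z),(x1,y0,z),(x1,y1,z),(x0,y1,z))]
def W(p,L):
    c,s=np.cos(p[2]),np.sin(p[2]);return np.c_[p[0]+c*L[:,0]-s*L[:,1],p[1]+s*L[:,0]+c*L[:,1],L[:,2]]
def score(n,P):
    uv=proj(V[n][0],P);return map_coordinates(V[n][1],[uv[:,1],uv[:,0]],order=1).mean()
def strip(n,T):
    t=rect(-.0275,.0275,-T/2,T/2,.067);b=rect(-.0275,.0275,-T/2,T/2,.012)
    E=[seg(t[i],t[(i+1)%4]) for i in range(4)]
    if n=="top":E+=[seg(b[0],b[1]),seg(t[0],b[0]),seg(t[1],b[1]),seg(b[0],b[3])]
    else:E+=[seg(t[3],b[3]),seg(t[0],b[0]),seg(t[2],b[2]),seg(b[0],b[3])]
    return np.vstack(E)
def gauge(n):
    y=-.0665;E=[]
    for i,wd in enumerate((.008,.0115,.015,.0185,0)):
        t=rect(-.018,.018,y,y+.016,.048);b=rect(-.018,.018,y,y+.016,.026)
        if n=="top":E+=[seg(t[2],t[3]),seg(b[2],b[3]) ]+([seg(t[0],t[1])])
        else:
            E+=[seg(t[i],t[(i+1)%4]) for i in range(4)]
        y+=.016+wd
    return np.vstack(E)
if __name__=="__main__":
    for nm,c in(("L",(.5385,.294)),("M",(.543,.215)),("R",(.547,.134))):
        for ns in(("top",),("scene",),("top","scene")):
            f=lambda q:-sum(score(n,W(q,strip(n,q[3]))) for n in ns)
            o=differential_evolution(f,[(c[0]-.008,c[0]+.008),(c[1]-.008,c[1]+.008),(-.02,.28) if nm!="M" else (-.05,.28),(.008,.019)],seed=1,tol=1e-6,maxiter=150)
            print(nm,ns,o.x,o.fun, [(T,round(min(f([*o.x[:1],o.x[1]+d,o.x[2],T]) for d in np.arange(-.003,.0031,.0005)),2)) for T in(.010,.0135,.017)])
    for ns in(("top",),("scene",),("top","scene")):
        f=lambda q:-sum(score(n,W(q,gauge(n))) for n in ns)
        o=differential_evolution(f,[(.472,.492),(-.192,-.172),(-.35,-.2)],seed=1,tol=1e-6,maxiter=150)
        print("G",ns,o.x,o.fun)
E
python3 ef2.py
```

```text
L ('top',) [0.5373 0.2918 0.1239 0.0122] -24.735553341665696 [(0.01, np.float64(-24.64)), (0.0135, np.float64(-24.67)), (0.017, np.float64(-23.99))]
L ('scene',) [0.5387 0.294  0.28   0.008 ] -21.538856646278653 [(0.01, np.float64(-21.01)), (0.0135, np.float64(-19.51)), (0.017, np.float64(-17.51))]
L ('top', 'scene') [0.5396 0.2924 0.1942 0.0115] -44.06075652026438 [(0.01, np.float64(-43.77)), (0.0135, np.float64(-43.56)), (0.017, np.float64(-40.94))]
M ('top',) [ 0.5416  0.2139 -0.0171  0.0157] -23.448960155682865 [(0.01, np.float64(-23.53)), (0.0135, np.float64(-23.39)), (0.017, np.float64(-23.43))]
M ('scene',) [0.5411 0.2166 0.28   0.008 ] -22.208063634816913 [(0.01, np.float64(-21.84)), (0.0135, np.float64(-20.73)), (0.017, np.float64(-19.2))]
M ('top', 'scene') [0.5431 0.2144 0.0122 0.0164] -43.30953140552538 [(0.01, np.float64(-40.14)), (0.0135, np.float64(-42.4)), (0.017, np.float64(-43.23))]
R ('top',) [0.5451 0.1344 0.0545 0.013 ] -24.231040723567776 [(0.01, np.float64(-23.42)), (0.0135, np.float64(-24.17)), (0.017, np.float64(-22.63))]
R ('scene',) [0.5467 0.1361 0.1683 0.008 ] -23.66641812726209 [(0.01, np.float64(-22.2)), (0.0135, np.float64(-19.99)), (0.017, np.float64(-17.99))]
R ('top', 'scene') [0.5479 0.1325 0.0856 0.008 ] -45.21228700068343 [(0.01, np.float64(-44.62)), (0.0135, np.float64(-43.38)), (0.017, np.float64(-39.46))]
G ('top',) [ 0.4883 -0.1868 -0.2508] -22.412637373641182
G ('scene',) [ 0.4838 -0.182  -0.2676] -20.30847650039203
G ('top', 'scene') [ 0.4847 -0.1856 -0.2624] -40.38233708605274
```

```bash
cat > mv.py <<'E'
from h import *
import sys
def cmd(x,y,z,ang):
    st=r.get_state();Q=R.from_quat(st["eef_rot"])
    yv=np.array([np.cos(ang),np.sin(ang),0]);zv=np.array([0,0,-1.]);xv=np.cross(yv,zv)
    T=R.from_matrix(np.c_[xv,yv,zv])
    d=Q.inv().apply(np.array([x,y,z])-st["tool_pos"]);w=(Q.inv()*T).as_rotvec(degrees=True)
    print("t",st["clock"],"pos",np.round(st["tool_pos"],4),"yang",round(np.arctan2(*Q.apply([0,1,0])[1::-1]),4),"F",np.round(st["contact_force"],2),"op",round(st["opening"],4))
    print("cmd",np.round(d,4).tolist(),np.round(w,2).tolist())
if __name__=="__main__":cmd(*map(float,sys.argv[1:5]))
E
python3 mv.py .52 -.2 .24 -.5; python3 mv.py .543 .215 .2 0.02
```

```text
t 4.05 pos [ 0.2352 -0.579   0.2388] yang -1.185 F [ 0.56  0.25 -0.26] op 0.9999
cmd [0.4065, -0.244, -0.0013] [0.0, 0.0, -39.25]
t 4.05 pos [ 0.2352 -0.579   0.2388] yang -1.185 F [ 0.56  0.25 -0.26] op 0.9999
cmd [0.584, -0.6199, 0.0387] [0.0, 0.0, -69.04]
```

Call:
{"name": "carry_out", "arguments": {
  "commands": [
    [0.406,-0.244,0,0,0,-39],
    [0.406,-0.244,0,0,0,-39],
    [0.406,-0.244,0,0,0,-39],
    [0.406,-0.244,0,0,0,-39],
    [0.406,-0.244,0,0,0,-39],
    [0.406,-0.244,0,0,0,-39],
    [0.406,-0.244,0,0,0,-39],
    [0.406,-0.244,0,0,0,-39],
    [0.584,-0.62,0.039,0,0,-69],
    [0.584,-0.62,0.039,0,0,-69],
    [0.584,-0.62,0.039,0,0,-69],
    [0.584,-0.62,0.039,0,0,-69]
  ],
  "fingers": 0
}}

```text
clock: 5.25
tool_pos: [0.5037, -0.06, 0.2225]
eef_rot: [0.699, 0.715, 0.0, 0.0]
contact_force: [1.7, 0.1, -0.3]
opening: 0.999
```

```bash
python3 mv.py .543 .215 .12 0.02
```

```text
t 5.25 pos [ 0.5037 -0.06    0.2225] yang 0.0236 F [ 1.66  0.05 -0.29] op 0.9992
cmd [0.274, 0.0457, 0.1025] [0.04, 0.0, 0.2]
```

Call:
{"name": "carry_out", "arguments": {
  "commands": [
    [0.274,0.0457,0.1025,0,0,0.2],
    [0.274,0.0457,0.1025,0,0,0.2],
    [0.274,0.0457,0.1025,0,0,0.2],
    [0.274,0.0457,0.1025,0,0,0.2],
    [0.274,0.0457,0.1025,0,0,0.2],
    [0.274,0.0457,0.1025,0,0,0.2],
    [0.274,0.0457,0.1025,0,0,0.2],
    [0.274,0.0457,0.1025,0,0,0.2]
  ]
}}

```text
clock: 6.05
tool_pos: [0.5434, 0.214, 0.1195]
eef_rot: [0.701, 0.714, -0.0, -0.0]
contact_force: [0.4, -1.4, 0.2]
opening: 0.999
```

```bash
python3 mv.py .543 .215 .031 0.02; python3 - <<'E'
from h import *
o=[]
for n,(u,v,w,h) in {"top":(140,150,120,100),"scene":(190,170,120,120)}.items():
    s=r.snapshot(n);o.append(cv2.resize(s["img"][v:v+h,u:u+w],(480,int(h*4)),interpolation=cv2.INTER_CUBIC)[:400])
cv2.imwrite("pics/pre.png",np.hstack(o)[:, :800+160][:, :800])
E
```

```text
t 6.05 pos [0.5434 0.214  0.1195] yang 0.0182 F [ 0.35 -1.44  0.2 ] op 0.9987
cmd [0.0011, -0.0003, 0.0885] [-0.05, 0.02, -0.1]
```

View pics/pre.png

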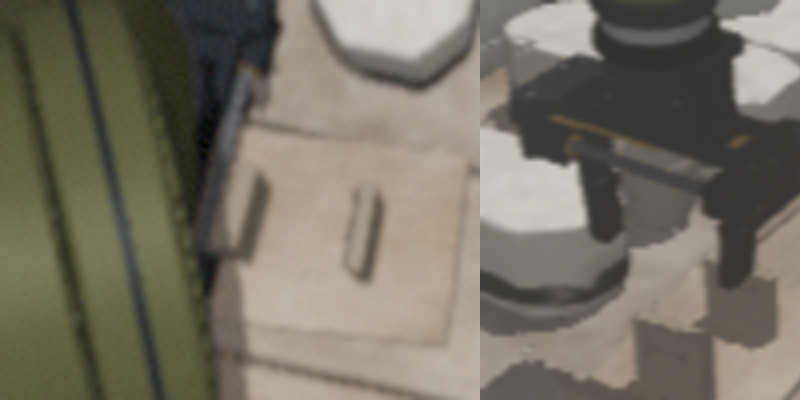

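```bash
python3 - <<'E'
from h import *
s=r.snapshot("top")
for z in(0,.06,.12):print(unproj(s,[(235,165),(195,132),(222,150)],z))
E
```

```text
[[0.67280835 0.15974314 0.        ]
 [0.74129514 0.29186552 0.        ]
 [0.70680273 0.2053035  0.        ]]
[[0.65551409 0.14765245 0.06      ]
 [0.71995377 0.27196729 0.06      ]
 [0.68749963 0.1905205  0.06      ]]
[[0.63821983 0.13556176 0.12      ]
 [0.6986124  0.25206906 0.12      ]
 [0.66819653 0.17573751 0.12      ]]
```

Call:
{"name": "carry_out", "arguments": {
  "commands": [
    [0.001,0,0.03,0,0,0],
    [0.001,0,0.06,0,0,0],
    [0.001,0,0.08,0,0,0],
    [0.001,0,0.0885,0,0,0],
    [0.001,0,0.0885,0,0,0]
  ]
}}

```text
clock: 6.7
tool_pos: [0.5437, 0.2124, 0.0311]
eef_rot: [0.702, 0.712, -0.001, 0.0]
contact_force: [0.0, 1.1, -0.1]
opening: 1.003
```

Call:
{"name": "carry_out", "arguments": {
  "commands": [
    [0,0,0,0,0,0],
    [0,0,0,0,0,0],
    [0,0,0,0,0,0],
    [0,0,0,0,0,0],
    [0,0,0,0,0,0],
    [0,0,0,0,0,0],
    [0,0,0,0,0,0],
    [0,0,0,0,0,0]
  ],
  "fingers": 255,
  "grip_force": 15
}}

```text
clock: 7.5
tool_pos: [0.5441, 0.2141, 0.032]
eef_rot: [0.701, 0.713, 0.0, 0.0]
contact_force: [-1.5, 0.3, 6.4]
opening: 0.626
```

Call:
{"name": "carry_out", "arguments": {
  "commands": [
    [0,0,-0.02,0,0,0],
    [0,0,-0.06,0,0,0],
    [0,0,-0.1,0,0,0],
    [0,0,-0.11,0,0,0],
    [0,0,-0.11,0,0,0],
    [0,0,-0.11,0,0,0]
  ]
}}

```text
clock: 8.1
tool_pos: [0.5431, 0.2134, 0.1403]
eef_rot: [0.702, 0.713, -0.001, -0.0]
contact_force: [-0.9, -0.4, -1.6]
opening: 0.625
```

```bash
python3 - <<'E'
from h import *
c,s_=np.cos(-.27),np.sin(-.27)
for k in(-.0465,-.02075,.0085,.04125):print(.483-s_*k,-.183+c*k)
o=[]
for n,(u,v,w,h) in {"top":(140,150,120,100),"scene":(190,150,120,100)}.items():
    s=r.snapshot(n);o.append(cv2.resize(s["img"][v:v+h,u:u+w],(400,333),interpolation=cv2.INTER_CUBIC))
cv2.imwrite("pics/lift.png",np.hstack(o))
E
python3 mv.py .4706 -.2278 .12 -.27
```

```text
0.47059698819396933 -0.2278153466810139
0.47746532268870673 -0.20299824609959222
0.48526721721185506 -0.17480794738088992
0.4940026717634143 -0.143244450524907
t 8.2 pos [0.5428 0.2133 0.1396] yang 0.016 F [ 0.36  0.53 -1.69] op 0.6243
cmd [-0.4399, -0.0792, 0.0207] [-0.16, 0.12, 16.39]
```

View pics/lift.png

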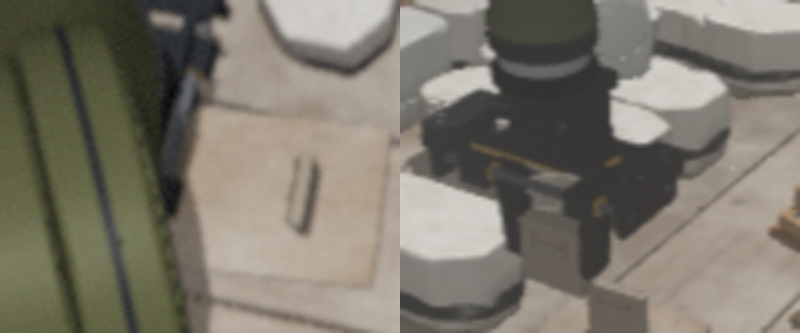

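Call:
{"name": "carry_out", "arguments": {
  "commands": [
    [-0.44,-0.079,0.02,0,0,16.4],
    [-0.44,-0.079,0.02,0,0,16.4],
    [-0.44,-0.079,0.02,0,0,16.4],
    [-0.44,-0.079,0.02,0,0,16.4],
    [-0.44,-0.079,0.02,0,0,16.4],
    [-0.44,-0.079,0.02,0,0,16.4],
    [-0.44,-0.079,0.02,0,0,16.4],
    [-0.44,-0.079,0.02,0,0,16.4],
    [-0.44,-0.079,0.02,0,0,16.4],
    [-0.44,-0.079,0.04,0,0,16.4],
    [-0.44,-0.079,0.05,0,0,16.4],
    [-0.44,-0.079,0.05,0,0,16.4]
  ]
}}

```text
clock: 9.4
tool_pos: [0.4708, -0.2252, 0.0895]
eef_rot: [0.795, 0.606, -0.001, -0.002]
contact_force: [-0.3, 0.6, -1.0]
opening: 0.623
```

```bash
cat > look.py <<'E'
from h import *
import sys
for n,(u,v,w,h) in {"top":(295,215,110,90),"scene":(270,140,110,90)}.items():
    s=r.snapshot(n);cv2.imwrite(f"pics/{sys.argv[1]}_{n}.png",cv2.resize(s["img"][v:v+h,u:u+w],None,fx=7,fy=6.6,interpolation=cv2.INTER_CUBIC))
E
python3 look.py s1; python3 mv.py .4706 -.2278 .09 -.27
```

```text
t 9.5 pos [ 0.4722 -0.2249  0.0911] yang -0.2668 F [0.01 0.79 0.36] op 0.6202
cmd [-0.0032, -0.0008, 0.0011] [-0.07, -0.07, 0.18]
```

View pics/s1_top.png

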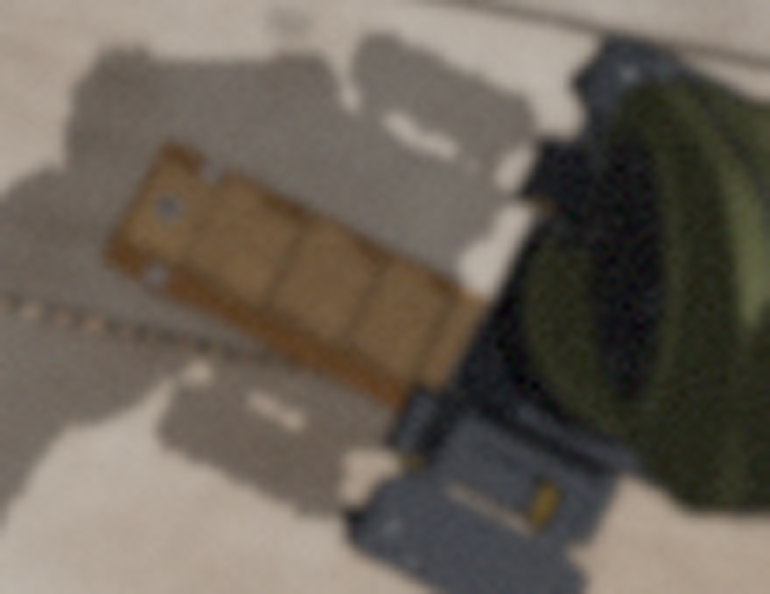

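View pics/s1_scene.png

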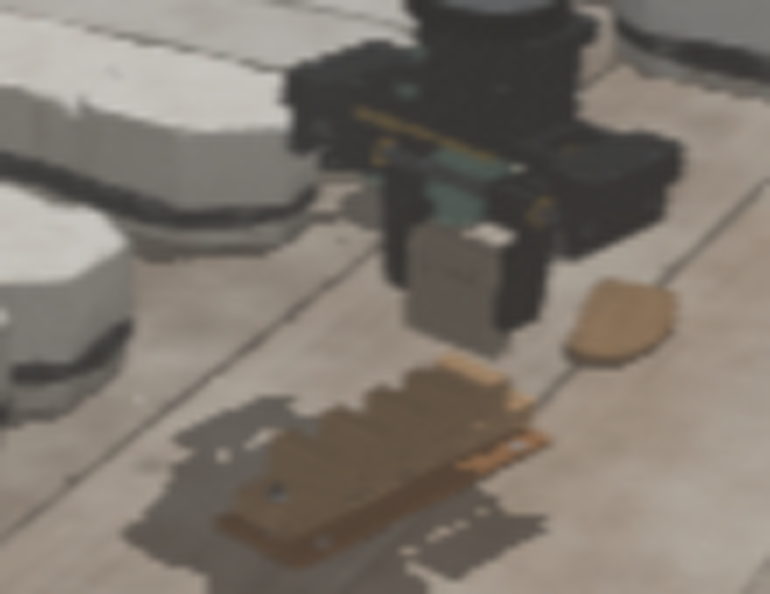

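```bash
python3 - <<'E'
from h import *
s=r.snapshot("scene");im=s["img"]
u,v=322,168;c=im[v:v+30,u:u+32]
cv2.imwrite("pics/z1.png",cv2.resize(c,None,fx=20,fy=20,interpolation=cv2.INTER_CUBIC))
st=r.get_state();print(st["tool_pos"])
E
```

```text
[ 0.47256949 -0.22516272  0.09161287]
```

View pics/z1.png

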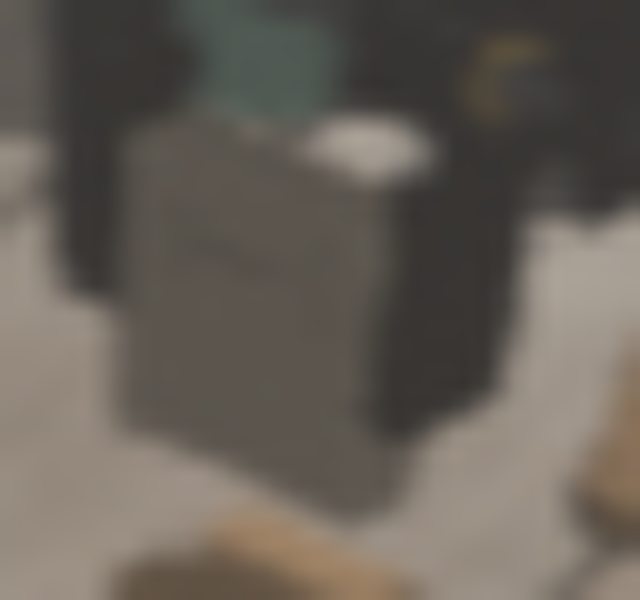

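```bash
python3 - <<'E'
from h import *
s=r.snapshot("scene")
st=r.get_state();p=st["tool_pos"];Q=R.from_quat(st["eef_rot"])
f=lambda x,y:((x+.5)/20-.5+322,(y+.5)/20-.5+168)
for z in(.0696,.0716):
    P=unproj(s,[f(120,425),f(350,520),f(405,490)],z);print(P);print(Q.inv().apply(P-p))
P=unproj(s,[f(135,130),f(385,190),f(440,160)],.1266);print(Q.inv().apply(P-p))
for T in(.0135,.017):
  L=np.array([[T/2,.0275,.02],[T/2,-.0275,.02],[-T/2,-.0275,.02],[T/2,.0275,-.035],[T/2,-.0275,-.035],[-T/2,-.0275,-.035]])
  q=(proj(s,Q.apply(L)+p)-[322,168]+.5)*20-.5;print(np.round(q))
E
```

```text
[[ 0.50033601 -0.22781301  0.0696    ]
 [ 0.45293338 -0.21798408  0.0696    ]
 [ 0.44960631 -0.23277334  0.0696    ]]
[[ 0.00510459  0.02726459  0.0223138 ]
 [ 0.00205964 -0.02105047  0.02228472]
 [-0.01308313 -0.02035172  0.02227596]]
[[ 0.4987627  -0.22428735  0.0716    ]
 [ 0.45151638 -0.21449082  0.0716    ]
 [ 0.44820028 -0.22923132  0.0716    ]]
[[ 0.00809047  0.02481677  0.02031422]
 [ 0.00505556 -0.02333897  0.02028525]
 [-0.01003726 -0.02264252  0.02027651]]
[[ 0.00864379  0.02615232 -0.03468471]
 [-0.00496752 -0.01628087 -0.03471686]
 [-0.02060273 -0.01503202 -0.03472561]]
[[113. 415.]
 [363. 531.]
 [415. 505.]
 [137. 122.]
 [392. 232.]
 [445. 208.]]
[[107. 419.]
 [356. 534.]
 [422. 502.]
 [130. 125.]
 [385. 235.]
 [452. 205.]]
```

Call:
{"name": "carry_out", "arguments": {
  "commands": [
    [-0.003,-0.001,0.008,0,0,0],
    [-0.003,-0.001,0.016,0,0,0],
    [-0.003,-0.001,0.02,0,0,0],
    [-0.003,-0.001,0.021,0,0,0],
    [-0.003,-0.001,0.021,0,0,0]
  ]
}}

```text
clock: 10.1
tool_pos: [0.47, -0.2297, 0.0702]
eef_rot: [0.796, 0.605, -0.0, -0.0]
contact_force: [-0.4, 0.4, -0.5]
opening: 0.619
```

```bash
python3 mv.py .4706 -.2275 .069 -.27
```

```text
t 10.1 pos [ 0.47   -0.2297  0.0702] yang -0.2703 F [-0.36  0.45 -0.52] op 0.6193
cmd [0.0023, -0.0, 0.0012] [-0.02, -0.0, -0.02]
```

Call:
{"name": "carry_out", "arguments": {
  "commands": [
    [0,0,0.001,0,0,0],
    [0,0,0.002,0,0,0],
    [0,0,0.003,0,0,0],
    [0,0,0.003,0,0,0]
  ]
}}

```text
clock: 10.5
tool_pos: [0.4702, -0.2299, 0.0676]
eef_rot: [0.796, 0.605, 0.0, 0.0]
contact_force: [-0.1, -0.2, 1.8]
opening: 0.619
```

```bash
cat > st.py <<'E'
from h import *
P=[];F=[];M=[]
import sys
s=[r.snapshot("scene") and r.get_state() for _ in range(int(sys.argv[1]) if len(sys.argv)>1 else 3)]
for k in("tool_pos","contact_force","moment"):
    a=np.array([x[k] for x in s]);print(k,np.round(a.mean(0),4),np.round(a.std(0),4))
p=np.mean([x["tool_pos"] for x in s],0)-[.483,-.1827,0];c,sn=np.cos(-.27),np.sin(-.27)
y=R.from_quat(s[-1]["eef_rot"]).apply([0,1,0])
print("gauge x,y",np.round([c*p[0]+sn*p[1],-sn*p[0]+c*p[1]],4),"yang",round(np.arctan2(y[1],y[0]),4),"t",s[-1]["clock"],"op",s[-1]["opening"])
E
python3 st.py
```

```text
tool_pos [ 0.4702 -0.2299  0.0677] [0. 0. 0.]
contact_force [-0.4134 -0.0805  1.2085] [0.1724 0.2922 0.4536]
moment [-0.0467 -0.0261 -0.0078] [0.0092 0.0254 0.0087]
gauge x,y [ 0.0002 -0.0489] yang -0.2704 t 10.65 op 0.6214512150069573
```

Call:
{"name": "carry_out", "arguments": {
  "commands": [
    [0,0,-0.003,0,0,0],
    [0.0024,0,-0.003,0,0,0],
    [0.0024,0,-0.001,0,0,0],
    [0.0024,0,0.001,0,0,0],
    [0.0024,0,0.0015,0,0,0],
    [0.0024,0,0.0015,0,0,0]
  ]
}}

```text
clock: 11.25
tool_pos: [0.4709, -0.2272, 0.0663]
eef_rot: [0.796, 0.605, 0.0, 0.0]
contact_force: [-0.4, 0.6, 6.1]
opening: 0.624
```

```bash
python3 st.py 4
```

```text
tool_pos [ 0.471  -0.2272  0.0664] [0. 0. 0.]
contact_force [-0.4345  0.6731  5.9025] [0.0797 0.0769 0.5489]
moment [0.2256 0.0613 0.0054] [0.0199 0.0117 0.0157]
gauge x,y [ 0.0003 -0.0461] yang -0.2701 t 11.45 op 0.6270018621567753
```

Call:
{"name": "carry_out", "arguments": {
  "commands": [
    [0,0,-0.008,0,0,0],
    [0.0,0,-0.01,0,0,0],
    [0.0254,0,-0.01,0,0,0],
    [0.0254,0,-0.008,0,0,0],
    [0.0254,0,-0.004,0,0,0],
    [0.0254,0,-0.001,0,0,0],
    [0.0254,0,0.0,0,0,0],
    [0.0254,0,0.0,0,0,0],
    [0.0254,0,0.0,0,0,0]
  ]
}}

```text
clock: 12.35
tool_pos: [0.4771, -0.2037, 0.0663]
eef_rot: [0.796, 0.605, -0.0, 0.0]
contact_force: [-0.7, 0.6, 6.3]
opening: 0.622
```

```bash
python3 st.py 4; python3 look.py s2
```

```text
tool_pos [ 0.4771 -0.2037  0.0663] [0. 0. 0.]
contact_force [-0.7853  1.0118  6.2674] [0.1793 0.4381 0.2715]
moment [0.2284 0.1603 0.0208] [0.0193 0.0441 0.0224]
gauge x,y [-0.0001 -0.0218] yang -0.2714 t 12.55 op 0.6214298029092828
```

View pics/s2_scene.png

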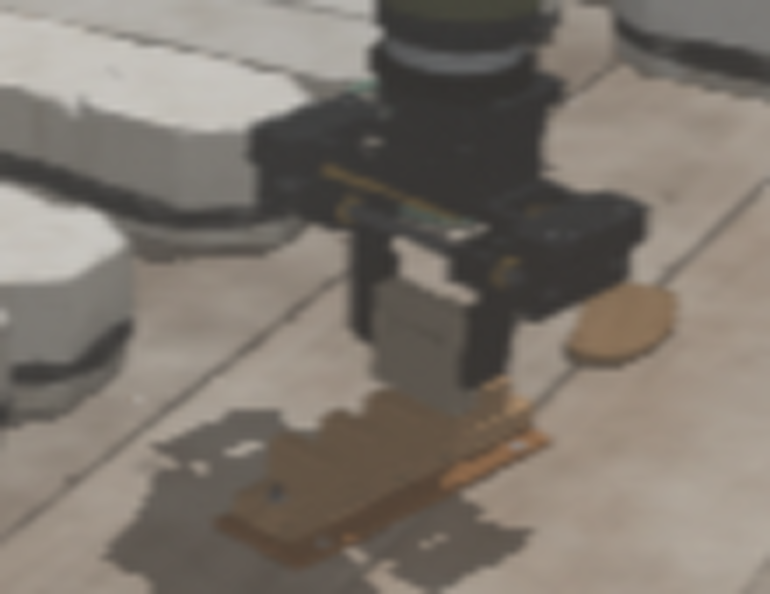

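Call:
{"name": "carry_out", "arguments": {
  "commands": [
    [0,0,-0.004,0,0,0],
    [0.002,0,-0.004,0,0,0],
    [0.002,0,-0.002,0,0,0],
    [0.002,0,0.0,0,0,0],
    [0.002,0,0.0,0,0,0],
    [0.002,0,0.0,0,0,0]
  ]
}}

```text
clock: 13.25
tool_pos: [0.4781, -0.2013, 0.0662]
eef_rot: [0.796, 0.605, -0.0, 0.0]
contact_force: [-1.0, -0.0, 6.5]
opening: 0.625
```

```bash
python3 st.py 4
```

```text
tool_pos [ 0.4781 -0.2013  0.0663] [0. 0. 0.]
contact_force [-1.0035 -0.1827  6.6572] [0.5441 0.4555 0.3284]
moment [0.0054 0.1109 0.0081] [0.0457 0.0228 0.0224]
gauge x,y [ 0.0003 -0.0192] yang -0.2705 t 13.45 op 0.621554149962873
```

Call:
{"name": "carry_out", "arguments": {
  "commands": [
    [0,0,-0.008,0,0,0],
    [0.0,0,-0.01,0,0,0],
    [0.028,0,-0.01,0,0,0],
    [0.028,0,-0.008,0,0,0],
    [0.028,0,-0.004,0,0,0],
    [0.028,0,-0.001,0,0,0],
    [0.028,0,0.0,0,0,0],
    [0.028,0,0.0,0,0,0],
    [0.028,0,0.0,0,0,0]
  ]
}}

```text
clock: 14.35
tool_pos: [0.4851, -0.1747, 0.0661]
eef_rot: [0.796, 0.605, -0.0, 0.0]
contact_force: [-0.4, -0.1, 3.9]
opening: 0.626
```

```bash
python3 st.py 4;python3 look.py s3
```

```text
tool_pos [ 0.4851 -0.1747  0.0661] [0. 0. 0.]
contact_force [-1.7978 -0.1372  4.1324] [0.6209 0.4986 0.5436]
moment [-0.1423  0.235   0.0369] [0.0461 0.0366 0.008 ]
gauge x,y [-0.0001  0.0083] yang -0.271 t 14.55 op 0.6242605897099859
```

View pics/s3_scene.png

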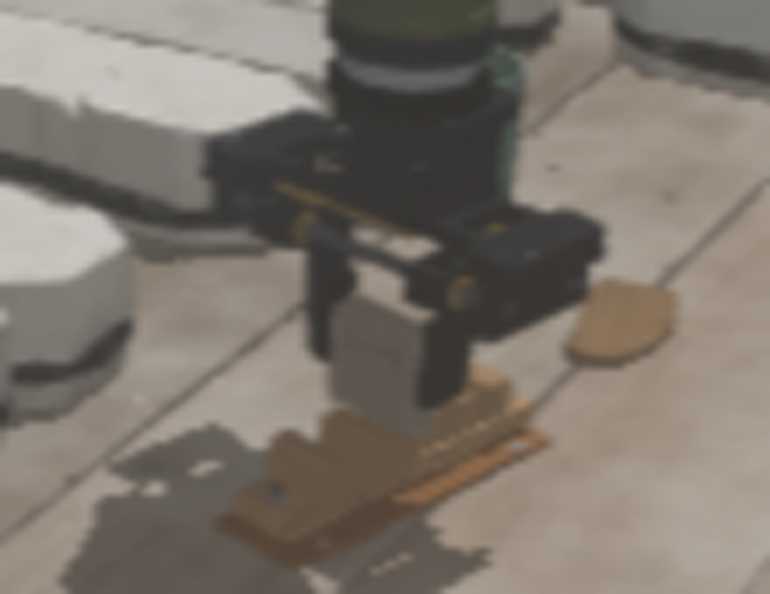

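Call:
{"name": "carry_out", "arguments": {
  "commands": [
    [0,0,-0.004,0,0,0],
    [0.0015,0,-0.004,0,0,0],
    [0.0015,0,-0.002,0,0,0],
    [0.0015,0,0.0,0,0,0],
    [0.0015,0,0.0,0,0,0],
    [0.0015,0,0.0,0,0,0]
  ]
}}

```text
clock: 15.25
tool_pos: [0.4865, -0.1722, 0.0663]
eef_rot: [0.796, 0.606, 0.001, 0.0]
contact_force: [0.4, -0.3, 6.0]
opening: 0.627
```

```bash
python3 st.py 4
```

```text
tool_pos [ 0.4865 -0.1722  0.0663] [0. 0. 0.]
contact_force [-0.598   0.6098  6.2367] [0.5943 0.2141 0.3779]
moment [ 0.2145  0.05   -0.003 ] [0.0353 0.0207 0.0135]
gauge x,y [0.0006 0.0111] yang -0.2698 t 15.45 op 0.6250447252071569
```

Call:
{"name": "carry_out", "arguments": {
  "commands": [
    [0,0,-0.004,0,0,0],
    [-0.003,0,-0.004,0,0,0],
    [-0.003,0,-0.002,0,0,0],
    [-0.003,0,0.0,0,0,0],
    [-0.003,0,0.0,0,0,0],
    [-0.003,0,0.0,0,0,0]
  ]
}}

```text
clock: 16.05
tool_pos: [0.4848, -0.1762, 0.0662]
eef_rot: [0.796, 0.605, -0.0, 0.0]
contact_force: [0.2, -0.6, 6.3]
opening: 0.622
```

```bash
python3 st.py 4
```

```text
tool_pos [ 0.4848 -0.1762  0.0662] [0. 0. 0.]
contact_force [-1.1053 -0.8799  6.265 ] [0.4757 0.2954 0.5125]
moment [-0.2652  0.2173  0.0046] [0.0316 0.0389 0.0264]
gauge x,y [0.     0.0068] yang -0.271 t 16.25 op 0.6246740220473793
```

Call:
{"name": "carry_out", "arguments": {
  "commands": [
    [0,0,-0.008,0,0,0],
    [0.0,0,-0.01,0,0,0],
    [0.0343,0,-0.01,0,0,0],
    [0.0343,0,-0.008,0,0,0],
    [0.0343,0,-0.004,0,0,0],
    [0.0343,0,-0.001,0,0,0],
    [0.0343,0,0.0,0,0,0],
    [0.0343,0,0.0,0,0,0],
    [0.0343,0,0.0,0,0,0]
  ]
}}

```text
clock: 17.15
tool_pos: [0.4941, -0.143, 0.0659]
eef_rot: [0.796, 0.605, -0.0, 0.0]
contact_force: [0.1, -0.1, -1.0]
opening: 0.622
```

```bash
python3 st.py 4
```

```text
tool_pos [ 0.4943 -0.1428  0.0661] [0.0001 0.0001 0.    ]
contact_force [-0.1694  0.2803 -0.5422] [0.3559 0.3717 0.5335]
moment [-0.011  -0.0729  0.0034] [0.0189 0.0111 0.0326]
gauge x,y [0.0002 0.0415] yang -0.2707 t 17.35 op 0.6237117354924417
```

No contact force 2 mm below the top: slot 4 accepts. Lowering gradually.

Call:
{"name": "carry_out", "arguments": {
  "commands": [
    [0,0,0.002,0,0,0],
    [0,0,0.004,0,0,0],
    [0,0,0.006,0,0,0],
    [0,0,0.008,0,0,0],
    [0,0,0.01,0,0,0],
    [0,0,0.01,0,0,0]
  ]
}}

```text
clock: 17.95
tool_pos: [0.4941, -0.1425, 0.0557]
eef_rot: [0.796, 0.605, -0.0, -0.0]
contact_force: [-1.2, -1.5, -1.3]
opening: 0.621
```

```bash
python3 st.py 3
```

```text
tool_pos [ 0.4941 -0.1426  0.0559] [0.     0.     0.0001]
contact_force [-0.4326  0.0986 -1.0269] [0.8259 0.3949 0.4487]
moment [-0.1644 -0.0138  0.0196] [0.0225 0.0143 0.0152]
gauge x,y [0.     0.0417] yang -0.2705 t 18.1 op 0.6239889833864034
```

Call:
{"name": "carry_out", "arguments": {
  "commands": [
    [0,0,0.002,0,0,0],
    [0,0,0.004,0,0,0],
    [0,0,0.006,0,0,0],
    [0,0,0.007,0,0,0],
    [0,0,0.008,0,0,0],
    [0,0,0.0085,0,0,0],
    [0,0,0.0085,0,0,0]
  ]
}}

```text
clock: 18.8
tool_pos: [0.4942, -0.1426, 0.0474]
eef_rot: [0.796, 0.605, -0.0, 0.0]
contact_force: [-0.0, -0.2, -1.1]
opening: 0.622
```

```bash
python3 st.py 3
```

```text
tool_pos [ 0.4942 -0.1426  0.0474] [0. 0. 0.]
contact_force [ 0.207  -0.9059 -1.3909] [0.4911 0.3929 0.0248]
moment [-0.2945 -0.0065  0.0033] [0.0232 0.0116 0.0028]
gauge x,y [0.0001 0.0417] yang -0.2705 t 18.95 op 0.6245253386173272
```

Call:
{"name": "carry_out", "arguments": {
  "commands": [
    [0,0,0.001,0,0,0],
    [0,0,0.0015,0,0,0],
    [0,0,0.002,0,0,0],
    [0,0,0.002,0,0,0],
    [0,0,0.002,0,0,0]
  ]
}}

```text
clock: 19.45
tool_pos: [0.4943, -0.1426, 0.0456]
eef_rot: [0.796, 0.605, -0.0, 0.0]
contact_force: [-0.6, -0.7, 1.2]
opening: 0.623
```

```bash
python3 st.py 3
```

```text
tool_pos [ 0.4943 -0.1426  0.0456] [0. 0. 0.]
contact_force [-0.6838 -0.9815  1.377 ] [0.3118 0.3516 0.1054]
moment [-0.3205  0.0611  0.0154] [0.0439 0.0172 0.0235]
gauge x,y [0.0002 0.0417] yang -0.2705 t 19.6 op 0.6217560271627043
```

Call:
{"name": "carry_out", "arguments": {
  "commands": [
    [0,0,0.0005,0,0,0],
    [0,0,0.0008,0,0,0],
    [0,0,0.0008,0,0,0]
  ]
}}

```text
clock: 19.9
tool_pos: [0.4943, -0.1426, 0.0449]
eef_rot: [0.796, 0.605, -0.0, 0.0]
contact_force: [-0.3, -1.2, 4.1]
opening: 0.624
```

```bash
python3 st.py 2
```

```text
tool_pos [ 0.4943 -0.1426  0.0448] [0. 0. 0.]
contact_force [-0.8771 -0.9927  3.9965] [0.5704 0.0105 0.0812]
moment [-0.2937  0.137   0.0468] [0.0339 0.023  0.0148]
gauge x,y [0.0002 0.0417] yang -0.2705 t 20.0 op 0.6208000528854014
```

Call:
{"name": "carry_out", "arguments": {
  "commands": [
    [0,0,0,0,0,0],
    [0,0,0,0,0,0],
    [0,0,0,0,0,0],
    [0,0,0,0,0,0],
    [0,0,0,0,0,0],
    [0,0,0,0,0,0]
  ],
  "fingers": 0
}}

```text
clock: 20.6
tool_pos: [0.4943, -0.1425, 0.0447]
eef_rot: [0.796, 0.605, 0.0, 0.0]
contact_force: [-0.9, 0.3, 0.3]
opening: 0.999
```

```bash
python3 st.py 2; python3 look.py rel
```

```text
tool_pos [ 0.4943 -0.1425  0.0447] [0. 0. 0.]
contact_force [-0.2499 -0.1827  0.3795] [0.3941 0.4387 0.4608]
moment [-0.0058 -0.0705  0.0177] [0.0074 0.0281 0.0031]
gauge x,y [0.0002 0.0418] yang -0.2704 t 20.7 op 0.9985715042028366
```

View pics/rel_scene.png

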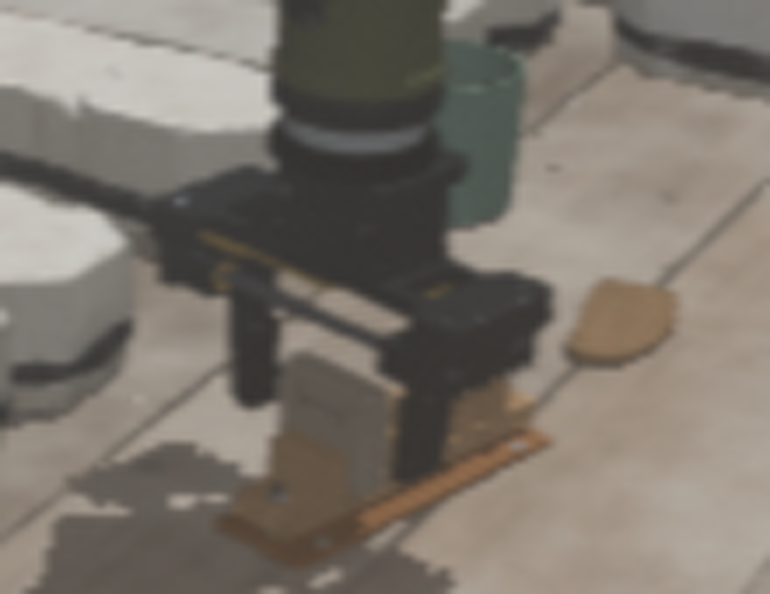

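Released, with the strip standing in the widest slot. Retracting straight up, then aside for a look.

Call:
{"name": "carry_out", "arguments": {
  "commands": [
    [0,0,-0.02,0,0,0],
    [0,0,-0.05,0,0,0],
    [0,0,-0.09,0,0,0],
    [0,0,-0.13,0,0,0],
    [0,0,-0.18,0,0,0],
    [-0.1,0,-0.2,0,0,0],
    [-0.2,-0.05,-0.2,0,0,0],
    [-0.2,-0.05,-0.2,0,0,0],
    [-0.2,-0.05,-0.2,0,0,0],
    [-0.2,-0.05,-0.2,0,0,0]
  ]
}}

```text
clock: 21.8
tool_pos: [0.3874, -0.328, 0.2444]
eef_rot: [0.799, 0.601, -0.003, 0.0]
contact_force: [0.5, 0.4, -0.8]
opening: 1.002
```

```bash
python3 look.py fin; python3 - <<'E'
from h import *
for n in("top","scene"):
    s=r.snapshot(n);cv2.imwrite(f"pics/full_{n}.png",s["img"])
    for l in("strip_a","cup","rib"):print(n,l,[(np.round(d["xyz"],3).tolist(),round(d["p"],2)) for d in r.spot_point(s,l)])
E
```

```text
top strip_a [([0.538, 0.294, 0.009], 0.78), ([0.406, 0.292, 0.0], 0.69), ([0.493, -0.143, 0.026], 0.59), ([0.381, 0.15, 0.0], 0.59), ([0.548, 0.134, 0.011], 0.56)]
top cup [([0.696, 0.036, 0.003], 0.59)]
top rib [([0.453, -0.405, -0.002], 0.84)]
scene strip_a [([0.536, 0.288, 0.01], 0.67), ([0.399, 0.292, 0.001], 0.65), ([0.382, 0.147, -0.001], 0.59), ([0.54, 0.134, 0.013], 0.51), ([0.496, -0.142, 0.026], 0.47)]
scene cup [([0.696, 0.035, -0.002], 0.57)]
scene rib [([0.448, -0.405, -0.001], 0.52)]
```

View pics/fin_scene.png

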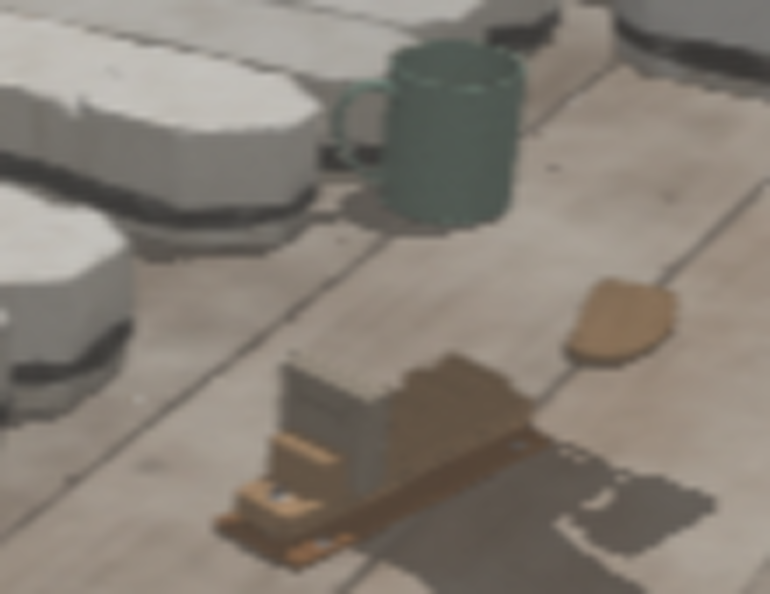

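View pics/fin_top.png

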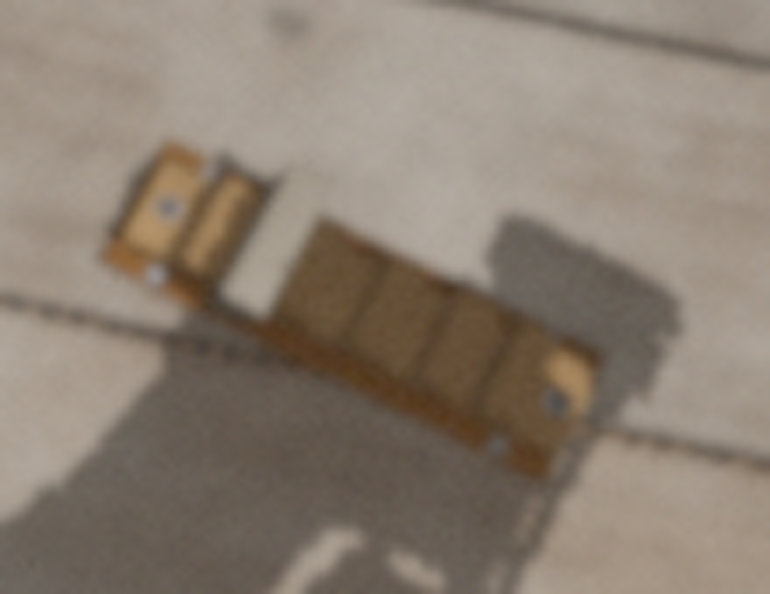

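View pics/full_top.png

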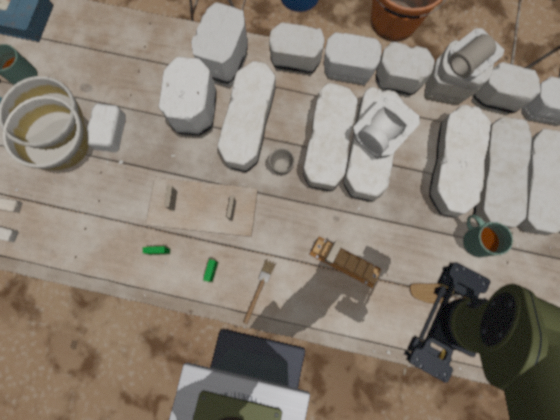

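```bash
python3 -c "
from plant import r
print(r.get_state()['clock']);print(r.finish_job())"
```

```text
22.3
the job is handed in; nothing more can be done
None
```

The middle strip is standing in slot 4 (18.5 mm), the first slot that took it, so by the gauge's rule it is about 17 mm thick. I handed the job in at 22.3 s.

| Slot | Result | Evidence |
|---|---|---|
| 1 (8 mm) | Refused | Rested on top at about 6 N |
| 2 (11.5 mm) | Refused | Rested on top at about 6.5 N, at two spots 2.6 mm apart |
| 3 (15 mm) | Refused | About 4 N near the middle and 6 N when moved about 1.5–3 mm either way, so it caught only the lead-ins |
| 4 (18.5 mm) | Accepted | No noticeable vertical resistance on the way down; met the bottom at the expected height, pressed to 4 N, then released |

**Last checks:** after I backed the arm away, both camera views showed the strip upright in slot 4. The networks put its underside at z = 0.026 m, which is the slot floor. The other two strips, the cup and the rib were where they started, within measuring error.

**Disagreements:** the picture-based thickness estimates were loose and did not settle the size. For the middle strip they ran from about 15 to 16.4 mm, and one fit using only the scene camera gave 8 mm. I relied on the felt contact instead. There was also a small sideways moment of about 0.3 N m while the strip went into slot 4, which disappeared on release.

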